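Vent the bell-drying cage, release both catches and hold its gate wide

ROBOT

A 6-joint arm with a two-finger parallel gripper is mounted at the origin on the work surface. World frame = base frame: x ahead of the robot, y to its left, z up, the work surface at z = 0. Lengths are in m, angles in rad, forces in N, time in s.
With the tool pointing down it reaches from about 0.375 to 0.9 m from the base axis. Payload 3.1 kg.
Tool frame: the origin (TCP) lies at the very end of the fingers, on their centre line; the grasp point (between the pads) lies 19 mm behind it; x points along the fingers, y is the direction in which the jaws open and shut, and the axes are right-handed (so a half turn about x gives the same grasp; the last joint's range is limited). The gripper opens to 85 mm and grips with 20 to 120 N. Pads are 22 mm wide; open, the fingers measure 114 mm over their backs; the gripper's body (76 mm by 85 mm) begins 54 mm behind the grasp point. The pads swing forward as they close: fully open they stand 13 mm farther back than shut.
Start: joints at [0.961, 0.527, 1.433, -0, 1.181, -0.178], TCP at [0.262, 0.568, 0.231] pointing down, gripper open.
Joint ranges: [-3.08, 3.08], [-0.75, 2.2], [0.22, 2.44], [-1.43, 4.57], [0, 2.65], [-2.85, 2.85]. Speed limits (rad/s): [2.79, 2.79, 3.14, 3.14, 3.14, 3.14].

INTERFACE

Orientations are given as a unit quaternion [x, y, z, w].
In Python, from station import sense, snapshot, camera_model, sign_off gives the robot as it stands.
- The arm moves only by the tool step_arm, never from a script. Its argument "increments" is one flat list of numbers, 5 for each row, row after row: the shift along the tool's x, y, z in units of 60 mm (1.0 is 60 mm), then the turn about the tool's x in units of 5 degrees (1.0 is 5 degrees), then the closure, from 0 (fully open) to 1 (shut). A call has exactly 5 rows; each row is the pose to reach, as a shift and turn from the pose measured when the call began, along the tool's axes at that moment; what a row does not reach only later rows make up. A row lasts 1/8 s, in which the tool goes at most 62.5 mm and 10.7 degrees, less where a joint would pass 70% of its speed; a pose out of reach is approached as far as the arm can. A call with a gripper value outside its range is refused whole. The fingers move at their own pace and stop on an object; "grip_force" is the grip in N (left out, the last holds). Time passes only in rows, so rows that repeat a pose let the fingers close, or fill a call up. It gives the time, the measured TCP pose, the force and the opening at its end, in the units of the state.
- sense(): the state, without advancing time (a new reading comes with each control period).
- snapshot(name): name is "scene" or "top" or "wrist"; returns the picture (400x640x3 uint8, blue, green, red); there is no depth.
- camera_model(name): a dict with "vertical_fov" (degrees; the focal length in pixels is half the picture's height over the tangent of half this angle, whatever the lens; pixels are square), "cx", "cy" (the principal point, pixels), "R" (3x3) and "t" (3): a world point X has camera coordinates R X + t. Camera axes: x right, y down, z forward; pixel columns grow to the right and rows downward; lengths in m; the calibration is good to about 2 mm. A picture is of the moment at which its call begins: read the wrist's pose just before it. camera_model takes no time and is no camera call; for the wrist camera it gives the pose at the moment of the call.
- sign_off(): hands the job in, once; it reports no verdict.
The state is a dict: "t": time; "q": joint angles; "qd": joint speeds; "tau": joint torques, N m; "tcp_pos": TCP position; "tool_rot": TCP orientation; "force": force on the tool from outside, world axes, zero at the start; "ft_torque": the same for the moment, N m; "finger_gap": opening from 0.0 (shut) to 1.0 (fully open).
Only numpy, scipy, OpenCV 4.12 (cv2) and the standard library are available. Lean on these libraries where they do the work, as an engineer would, in place of code of your own. Each camera call takes 0.05 s, during which the arm holds its last target. There are 200 camera calls.

TASK

Vent the drying cage by pressing its black plunger head right down to the stop, then squeeze the red catch until it is released and after it the yellow catch. Then swing the gate open past its detent to at least 70 degrees and keep hold of it there: the gate springs back, so finish while still holding it wide open, with both catches released. Leave the bells and everything else on the bench where they are.

Things in the scene. Friction and masses are not known exactly. Their poses are not given: they have to be found in the camera images.
- vent_top (a point): Centre of the top of the black mushroom head (42 mm across) of the spring vent plunger, which stands alone on a brass pedestal; at rest its top is 130 mm above the bench.
- vent (a joint): How far the vent plunger is pressed, m: 0 up, 0.015 at its stop. Straight down; 3 N to start, 9 N at the stop; it springs back up when let go.
- cage: Green bell-drying cage, fixed to the bench: base 290 x 230 mm, 20 mm thick, catch rail top at 125 mm, blue air vessel (top at 97 mm) beyond the hinge end. Origin on the bench under the middle of the gate's plane. Axes: x along the closed gate towards the hinge, y towards the side to which the gate opens, z up.
- red_catch: Red squeeze catch on the cage's rail behind the gate's top bar; red and yellow are alike and may swap places, 105 mm apart. Origin on the rail top, 125 mm above the bench. x along the closed gate to its hinge, y to the side it opens to. Two upright red tabs, 26 mm wide along x, tops at z 71 mm: fixed tab's outer face at y -34 mm, rocking tab's at y +8 mm: 42 mm over both.
- red_squeeze (a point): Where to centre the gripper on the red catch from above, closing along y: catch frame (0, -18, 58) mm, the middle of the tabs when fully squeezed, then about 32 mm over both. Fingertips 34 to 44 mm above the rail top. Axes as the catch's.
- red_tab (a joint): Rocking tab of the red catch, rad: 0 hooked, 0.42 at its stop. Squeezing the tabs together rocks it and lifts two steel hooks (10 mm wide, at x -30 and +30 mm, over the gate bar out to y 46 mm, tops at z 34 mm, rising up to 20 mm; the fingers go between them). From 0.25 the hooks clear the gate; over 0.30 counts as released. Takes about 5 N; stays where left.
- yellow_catch: Yellow squeeze catch on the cage's rail behind the gate's top bar; red and yellow are alike and may swap places, 105 mm apart. Origin on the rail top, 125 mm above the bench. x along the closed gate to its hinge, y to the side it opens to. Two upright yellow tabs, 26 mm wide along x, tops at z 71 mm: fixed tab's outer face at y -34 mm, rocking tab's at y +8 mm: 42 mm over both.
- yellow_squeeze (a point): Where to centre the gripper on the yellow catch from above, closing along y: catch frame (0, -18, 58) mm, the middle of the tabs when fully squeezed, then about 32 mm over both. Fingertips 34 to 44 mm above the rail top. Axes as the catch's.
- yellow_tab (a joint): Rocking tab of the yellow catch, rad: 0 hooked, 0.42 at its stop. Squeezing the tabs together rocks it and lifts two steel hooks (10 mm wide, at x -30 and +30 mm, over the gate bar out to y 46 mm, tops at z 34 mm, rising up to 20 mm; the fingers go between them). From 0.25 the hooks clear the gate; over 0.30 counts as released. Takes about 5 N; stays where left.
- gate_hinge (a point): Point on the gate's upright hinge axis at the height of the top of the gate's top bar (150 mm above the bench). Fixed; axes as the cage's.
- gate_knob (a point): Grip point of the orange round upright knob on the gate's free end, 238 mm from the hinge axis: post 18 mm in diameter, from the bar top at 150 mm to 205 mm above the bench; this point is on its axis at 180 mm. Turns with the gate: x points from the knob to the hinge. The gate is an aluminium frame with bars, 250 mm long, 12 mm thick, 36 to 150 mm above the bench.
- gate (a joint): Gate opening, rad: 0 closed, 1.45 at its stop. Seen from above it opens clockwise about the hinge, to the cage's +y side. A closing spring pulls it shut (about 1 N at the knob near closed, 2.3 N when wide); a ball detent near 0.6 (felt from 0.4 to 0.8, about 5 N at the knob) must be pushed through. Let go, it swings back to the detent at about 0.8 and does not stay wide.
- bell_a: Bystander, leave alone: small copper bell standing inside the cage, about 58 mm across, 63 mm tall with its loop; origin centre of its underside.
- bell_b: Bystander, leave alone: small brass bell standing inside the cage, about 58 mm across, 63 mm tall with its loop; origin centre of its underside.
- bell_c: Bystander, leave alone: larger copper bell on the bench, about 83 mm across, 92 mm tall; origin centre of its underside.
- hammer: Bystander, leave alone: hammer lying on the bench, about 280 mm long; origin on its underside.
- jar: Bystander, leave alone: closed glass jar with a brass lid, 68 mm across, 85 mm tall; origin centre of its underside.
- mug: Bystander, leave alone: blue mug, 80 mm across, 90 mm tall; origin centre of its underside.
- screwdriver: Bystander, leave alone: screwdriver lying on the bench, about 200 mm long; origin on its underside.
Things that resemble listed ones, but are neither listed nor needed, are in the scene too. What is shaped like the part that bears vent_top but pink or purple is not meant.

How it is judged:
On the way, in this order (a step that is already met when the one before it is completed fails the run):
1. the vent plunger is pressed down to its stop (at least 13 of 15 mm) (value of joint vent above 0.013 m), for 0.1 s.
2. the red catch is squeezed and released, the yellow one still hooked (value of joint red_tab above 0.3 rad and value of joint yellow_tab below 0.15 rad), for 0.1 s.
3. the yellow catch is squeezed and released as well (value of joint yellow_tab above 0.3 rad and value of joint red_tab above 0.25 rad), for 0.1 s.
4. the gate is swung past its detent (value of joint gate above 0.9 rad and value of joint each of red_tab, yellow_tab above 0.25 rad), for 0.1 s.
At the end, for the whole second after the job is handed in: the gate stands at 1.15 rad (66 degrees) or wider and at rest (under 0.15 rad/s), the fingers pressing on it with more than 0.5 N to hold it there, both catches still released (over 0.25 rad) (value of joint gate above 1.15 rad and velocity of joint gate between -0.15 and 0.15 rad/s and contact force between the fingers and gate above 0.5 N and value of joint each of red_tab, yellow_tab above 0.25 rad); the arm keeps its last pose, push and grip.
It fails at once if the yellow catch is released before the red one (value of joint yellow_tab above 0.2 rad and value of joint red_tab below 0.2 rad).
It fails at once if a bell or another bystander is pushed more than 30 mm from its place (distance of any of bell_a, bell_b, bell_c, hammer, jar, mug, screwdriver from where it was at the start of the episode above 0.03 m).
It also fails if it takes over 72 s, if anything falls off the work surface, if the arm or the gripper's body presses on something with over 40 N, if the wrist force passes 120 N, or if a joint passes its speed limit or range.

## Working session

There is one attempt and no reset: what is moved stays moved. The work goes in short steps, Python scripts to look and compute and a tool call to move; the robot and the scene stay as the last step left them, time stands still between calls to the robot, and variables do not carry over. Pictures are saved under pics/ and viewed, about 8 in all and at most 12, crops included, and the job is handed in when it is done.

Besides the shell and the picture viewer there is one more tool, called after "Call:" as a command line: name --argument value ..., lists and objects as JSON in quotes. step_arm: Moves the arm, as the interface text tells. Its arguments: {"type":"object","properties":{"increments":{"type":"array","items":{"type":"number"}},"grip_force":{"type":"number"}},"required":["increments"]}

```bash
mkdir -p pics; ls; python3 - <<'E'
from station import *
import cv2
for n in("scene","top"):
    cv2.imwrite(f"pics/{n}1.png",snapshot(n)); m=camera_model(n); print(n,m)
s=sense();print(s)
E
```

```text
pics
scene {'vertical_fov': 49.5627671919504, 'cx': 317.22447423816055, 'cy': 197.17187952505986, 'R': array([[-0.2617398 ,  0.96509567,  0.00909013],
       [ 0.57109204,  0.16246253, -0.80464887],
       [-0.77803995, -0.20541733, -0.59368136]]), 't': array([ 0.08379999, -0.18159137,  1.83568881])}
top {'vertical_fov': 47.569448410033345, 'cx': 320.1121092418583, 'cy': 194.95277976580016, 'R': array([[ 0.02487589, -0.99968303, -0.00387573],
       [-0.9820481 , -0.02371155, -0.18713445],
       [ 0.18698323,  0.00846129, -0.98232667]]), 't': array([0.03128946, 0.51416543, 1.43672112])}
{'t': 0.1, 'q': array([ 9.60532932e-01,  5.28362839e-01,  1.43376957e+00,  2.74390156e-05,
        1.18141630e+00, -1.78499404e-01]), 'qd': array([ 1.71347701e-03, -2.21728026e-03, -2.91709555e-03,  1.84246471e-03,
        5.94635375e-04,  5.87427238e-05]), 'tau': array([ 3.02253584e-04, -4.43307889e+01, -1.78586197e+01, -2.62234471e-04,
        3.92264163e-03, -3.86558071e-06]), 'tcp_pos': array([0.26113743, 0.56712328, 0.23043931]), 'tool_rot': array([ 0.15083716,  0.6909662 , -0.15210723,  0.69041818]), 'force': array([-0.23312188,  0.28330831,  0.74630159]), 'ft_torque': array([ 0.00547334,  0.00113214, -0.05684578]), 'finger_gap': 1.0003303936401042}
```

View pics/top1.png

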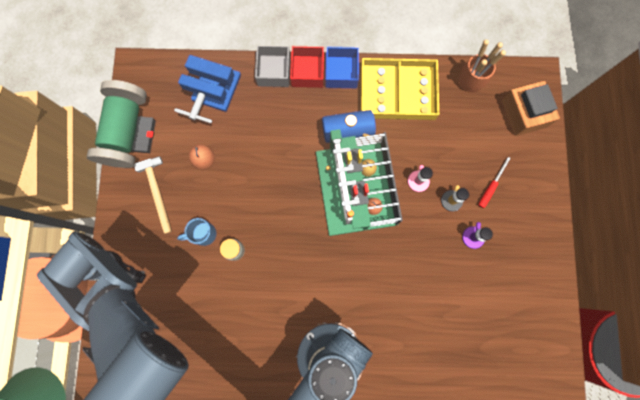

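View pics/scene1.png

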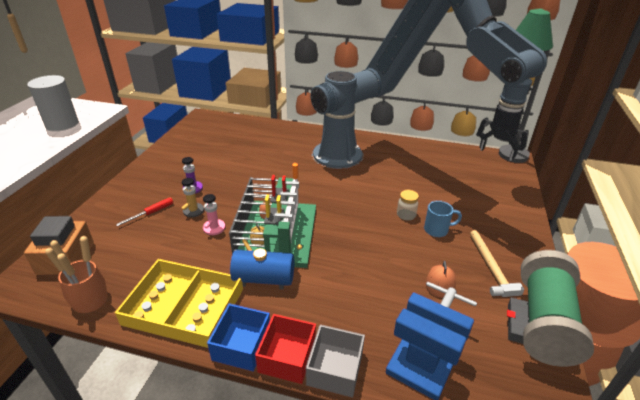

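The top view shows the cage at about (357,180), with the blue vessel (hinge end) at (348,124). There are three plungers, at (420,180) pink, (455,198) and (476,236) purple. I'll zoom in.

```bash
python3 - <<'E'
import cv2
a=cv2.imread("pics/top1.png")[100:250,300:500]
cv2.imwrite("pics/c1.png",cv2.resize(a,None,fx=4,fy=4,interpolation=cv2.INTER_CUBIC))
a=cv2.imread("pics/scene1.png")[145:295,165:325]
cv2.imwrite("pics/c2.png",cv2.resize(a,None,fx=4,fy=4,interpolation=cv2.INTER_CUBIC))
E
```

```text
(no output)
```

View pics/c1.png

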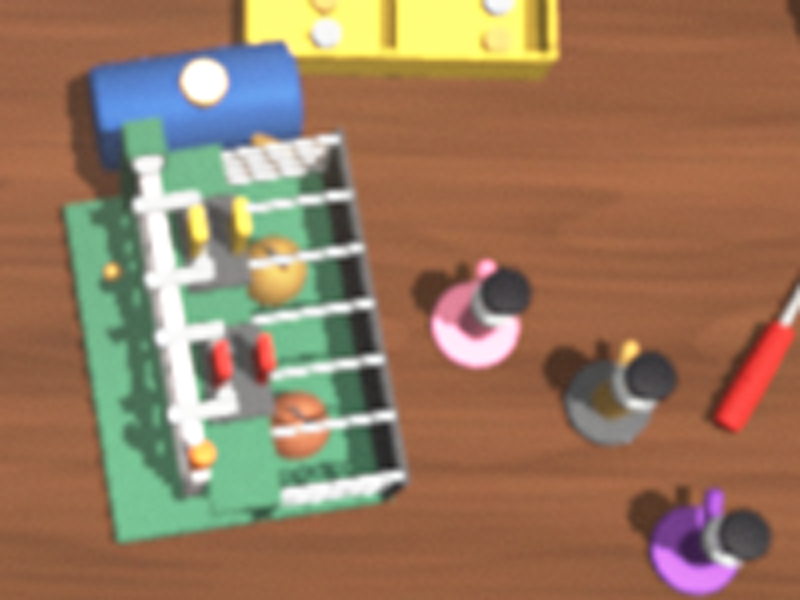

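View pics/c2.png

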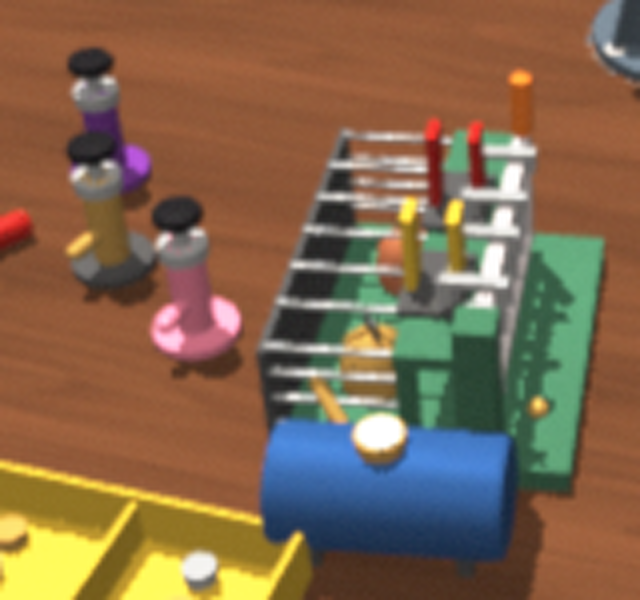

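The brass pedestal is the middle plunger, head at about top (462,195) and scene (188,182). The red catch is nearest the robot, the yellow catch nearest the hinge, and the knob is at the near end. The gate opens towards world +y. Next I'll triangulate.

```bash
cat > h.py <<'E'
import numpy as np, cv2
from station import *
from scipy.spatial.transform import Rotation as Ro
def ray(m,uv):
    f=200/np.tan(np.radians(m["vertical_fov"])/2)
    R,t=np.array(m["R"]),np.array(m["t"])
    d=R.T@np.array([(uv[0]-m["cx"])/f,(uv[1]-m["cy"])/f,1]); return -R.T@t,d/np.linalg.norm(d)
def plane(m,uv,z):
    o,d=ray(m,uv); return o+d*(z-o[2])/d[2]
def tri(rays):
    A=sum(np.eye(3)-np.outer(d,d) for o,d in rays); b=sum((np.eye(3)-np.outer(d,d))@o for o,d in rays)
    x=np.linalg.solve(A,b); return x,[np.linalg.norm((np.eye(3)-np.outer(d,d))@(x-o)) for o,d in rays]
def togo(p,s=None):
    s=s or sense(); return Ro.from_quat(s["tool_rot"]).inv().apply(np.array(p)-s["tcp_pos"])/.06
E
python3 - <<'E'
from h import *
np.set_printoptions(precision=4,suppress=True)
T,S=camera_model("top"),camera_model("scene")
c1=lambda x,y:(300+x/4-.375,100+y/4-.375); c2=lambda x,y:(165+x/4-.375,145+y/4-.375)
P={"vent":((650,381),(93,147),.13),"knobtop":((203,450),(520,77),.205),
"redRock":((218,342),(476,126),.196),"redFix":((262,340),(434,122),.196),"yelRock":((194,205),(456,204),.196),"yelFix":((239,200),(410,203),.196)}
for n,(a,b,z) in P.items():
    print(n,plane(T,c1(*a),z),*tri([ray(T,c1(*a)),ray(S,c2(*b))]))
im=cv2.imread("pics/top1.png")
for n,a in {"baseNearL":(118,542),"baseFarL":(66,203)}.items(): print(n,plane(T,c1(*a),.02))
s=sense();print(Ro.from_quat(s["tool_rot"]).as_matrix())
E
```

```text
vent [ 0.5086 -0.3951  0.13  ] [ 0.5102 -0.3976  0.1218] [np.float64(1.0682289070444999e-05), np.float64(1.0682289070492304e-05)]
knobtop [ 0.4349 -0.0465  0.205 ] [ 0.4347 -0.0461  0.2058] [np.float64(0.0003490567876628427), np.float64(0.00034905678766281094)]
redRock [ 0.5172 -0.0571  0.196 ] [ 0.5145 -0.056   0.2081] [np.float64(0.00032881713334171654), np.float64(0.000328817133341863)]
redFix [ 0.5194 -0.0896  0.196 ] [ 0.517  -0.0886  0.2074] [np.float64(9.789277886047432e-05), np.float64(9.789277886045208e-05)]
yelRock [ 0.6217 -0.038   0.196 ] [ 0.6171 -0.0365  0.2106] [np.float64(0.0007371333930009776), np.float64(0.0007371333930010883)]
yelFix [ 0.6263 -0.0716  0.196 ] [ 0.6223 -0.0698  0.2085] [np.float64(0.0009096837801913022), np.float64(0.0009096837801913513)]
baseNearL [0.3852 0.0112 0.02  ]
baseFarL [0.6727 0.0615 0.02  ]
[[-0.0011  0.4185  0.9082]
 [-0.0016  0.9082 -0.4185]
 [-1.     -0.0019 -0.0004]]
```

Call:
step_arm --increments '[-0.5, -0.3, 1, -1.5, 0, -1, -0.6, 2, -3, 0, -1.4, -0.9, 3, -5, 0, -1.6, -1.2, 4, -7, 0, -1.6, -1.6, 5, -7, 0]' --grip_force 40

```text
t: 0.72
tcp_pos: [0.4806, 0.3683, 0.3264]
tool_rot: [-0.064, 0.704, 0.064, 0.705]
force: [0.2, 0.3, -0.1]
finger_gap: 0.996
```

```bash
python3 - <<'E'
from h import *
np.set_printoptions(precision=4,suppress=True)
s=sense();print(s["t"],s["tcp_pos"],s["q"]);print(Ro.from_quat(s["tool_rot"]).as_matrix())
print(camera_model("wrist"));print(togo([.50,-.02,.33]))
E
```

```text
0.725 [0.4806 0.3683 0.3264] [ 0.47    0.4098  1.363  -0.0008  1.3682 -1.2812]
[[ 0.0009 -0.1795  0.9838]
 [-0.0004  0.9838  0.1795]
 [-1.     -0.0006  0.0008]]
{'vertical_fov': 70.62895855583989, 'cx': 318.4823881389833, 'cy': 200.31393299614464, 'R': array([[-0.1809,  0.9835, -0.0015],
       [ 0.9342,  0.1723,  0.3125],
       [ 0.3076,  0.0551, -0.9499]]), 't': array([-0.2758, -0.5837,  0.3031])}
[-0.056  -6.4253 -0.8435]
```

Call:
step_arm --increments '[0, -1, -0.1, 0, 0, 0, -2, -0.3, 0, 0, 0, -3, -0.5, 0, 0, 0, -4, -0.6, 0, 0, 0, -5, -0.7, 0, 0]'

```text
t: 1.35
tcp_pos: [0.4927, 0.0639, 0.3264]
tool_rot: [-0.064, 0.704, 0.064, 0.704]
force: [0.6, -0.7, -0.5]
finger_gap: 1.001
```

Call:
step_arm --increments '[0, -0.7, -0.1, 0, 0, 0, -1.4, -0.1, 0, 0, 0, -1.4, -0.1, 0, 0, 0, -1.4, -0.1, 0, 0, 0, -1.4, -0.1, 0, 0]'

```text
t: 1.98
tcp_pos: [0.5015, -0.0187, 0.3263]
tool_rot: [-0.064, 0.704, 0.064, 0.704]
force: [0.6, 0.1, -0.5]
finger_gap: 0.999
```

```bash
python3 - <<'E'
from h import *
np.set_printoptions(precision=4,suppress=True)
s=sense();m=camera_model("wrist");a=snapshot("wrist");cv2.imwrite("pics/w1.png",a)
np.savez("w1.npz",**{k:np.array(v) for k,v in m.items()})
print(s["t"],s["tcp_pos"],s["qd"])
E
```

```text
1.975 [ 0.5015 -0.0187  0.3263] [ 0.004  -0.0023 -0.0016 -0.0017 -0.0002 -0.0018]
```

View pics/w1.png

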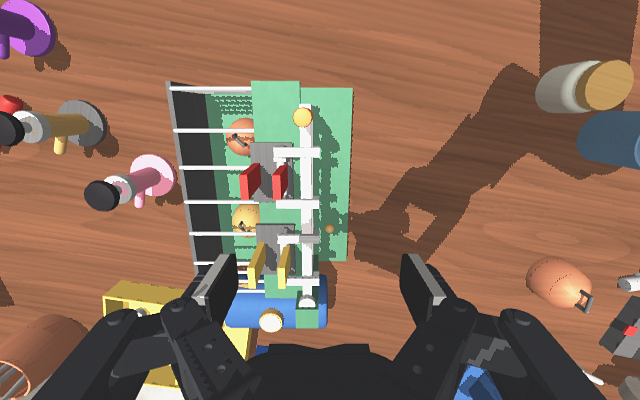

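The wrist view shows the red tabs at (250,182) and (281,181), the yellow tabs at (258,265) and (285,265), and the knob at (303,117). The jaw axis matches the cage's y axis. I'll zoom on the catches for the edges.

```bash
python3 - <<'E'
import cv2
a=cv2.imread("pics/w1.png")[95:310,225:335]
cv2.imwrite("pics/c3.png",cv2.resize(a[:,:100],None,fx=6,fy=6,interpolation=cv2.INTER_NEAREST)[:1290][::1][0:1200:1][::2,::2] if 0 else cv2.resize(a[35:205,:90],None,fx=4,fy=3.5,interpolation=cv2.INTER_NEAREST))
E
```

```text
(no output)
```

View pics/c3.png

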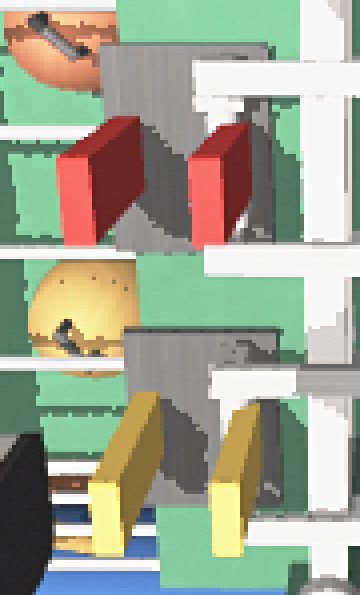

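```bash
python3 - <<'E'
from h import *
np.set_printoptions(precision=4,suppress=True)
m=dict(np.load("w1.npz"))
c=lambda p:(225+p[0]/4-.375,130+p[1]/3.5-.36)
ex=np.array([.9839,.1785]);ey=np.array([-.1785,.9839])
Q={"red":[(57,155),(63,246),(222,155),(223,246)],"yel":[(90,483),(95,555),(240,483),(243,556)]}
for n,q in Q.items():
    p=[plane(m,c(x),.196)[:2] for x in q]
    mid=np.mean(p,0); w=(p[2]+p[3]-p[0]-p[1])/2; l=(p[1]+p[3]-p[0]-p[2])/2
    print(n,p,"mid",mid,"w",np.linalg.norm(w),"l",np.linalg.norm(l),np.degrees(np.arctan2(l[1],l[0])),np.degrees(np.arctan2(-w[0],w[1])))
    # mid of tabs is catch y=-13
    print(" origin",mid+.013*ey,"squeeze",mid-.005*ey)
a=cv2.imread("pics/w1.png").astype(int)
k=(a[...,2]>200)&(a[...,1]>150)&(a[...,0]<130);k[:105]=0;k[130:]=0;k[:,:290]=0;k[:,320:]=0
v,u=np.nonzero(k);print("knob px",u.mean(),v.mean(),plane(m,(u.mean(),v.mean()),.205))
# vent head seen by wrist
print("vent wrist", plane(m,(8,128),.13))
E
```

```text
red [array([ 0.4989, -0.0985]), array([ 0.5257, -0.0944]), array([ 0.4914, -0.0583]), array([ 0.5182, -0.0543])] mid [ 0.5085 -0.0764] w 0.040842042390438385 l 0.027103767476816008 8.674194631413133 10.53055182343751
 origin [ 0.5062 -0.0636] squeeze [ 0.5094 -0.0813]
yel [array([ 0.6031, -0.0794]), array([ 0.6295, -0.0752]), array([ 0.5955, -0.0385]), array([ 0.6222, -0.0337])] mid [ 0.6126 -0.0567] w 0.041799002635682064 l 0.02689834025178332 9.619546408375705 10.288262854723833
 origin [ 0.6103 -0.0439] squeeze [ 0.6135 -0.0616]
knob px 301.84 117.97333333333333 [ 0.4346 -0.0455  0.205 ]
vent wrist [ 0.5117 -0.3853  0.13  ]
```

Call:
step_arm --increments '[0, -1, -0.2, 0, 1, 0, -2, -0.3, 0, 1, 0, -3, -0.5, 0, 1, 0, -4, -0.6, 0, 1, 0, -5, -0.8, 0, 1]'

```text
t: 2.65
tcp_pos: [0.5094, -0.3232, 0.3264]
tool_rot: [-0.065, 0.704, 0.065, 0.704]
force: [0.4, 0.2, 0.9]
finger_gap: 0.002
```

Call:
step_arm --increments '[0.6, -0.8, -0.1, 0, 1, 1.2, -1.2, -0.2, 0, 1, 2, -1.2, -0.2, 0, 1, 2.4, -1.2, -0.2, 0, 1, 2.4, -1.2, -0.2, 0, 1]'

```text
t: 3.28
tcp_pos: [0.5103, -0.394, 0.1799]
tool_rot: [-0.064, 0.705, 0.067, 0.703]
force: [-0.3, 0.4, 0.5]
finger_gap: -0.0
```

```bash
python3 - <<'E'
from h import *
np.set_printoptions(precision=4,suppress=True)
s=sense();m=camera_model("wrist");a=snapshot("wrist");cv2.imwrite("pics/w2.png",a)
np.savez("w2.npz",**{k:np.array(v) for k,v in m.items()})
print(s["t"],s["tcp_pos"],s["q"],s["force"],s["finger_gap"],togo([.51,-.395,.13]))
E
```

```text
3.275 [ 0.5103 -0.394   0.1799] [-0.8309  0.6134  1.4251  0.0008  1.1085 -2.5878] [-0.3446  0.4325  0.5113] -0.00031041842904700736 [ 0.8647  0.0048 -0.0211]
```

View pics/w2.png

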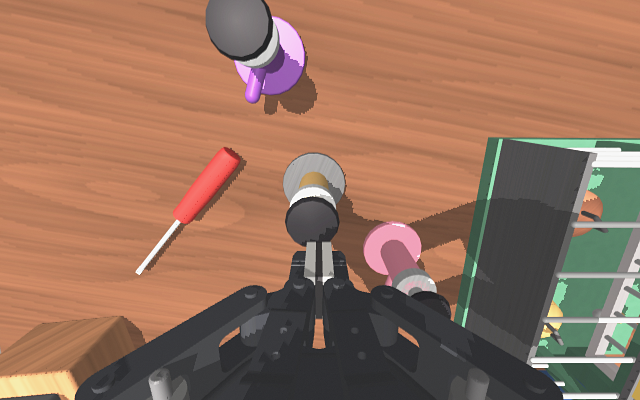

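The brass-pedestal head is at about (312,219), roughly 52 px wide, just ahead of the closed fingertips.

```bash
python3 - <<'E'
from h import *
m=dict(np.load("w2.npz"))
p=plane(m,(312.5,220),.13);print(p,plane(m,(286.5,220),.13),plane(m,(339,220),.13),togo(p))
E
```

```text
[ 0.51013857 -0.39739912  0.13      ] [ 0.51367557 -0.41624639  0.13      ] [ 0.5065307  -0.37817415  0.13      ] [ 0.86462646 -0.03492649 -0.02625384]
```

Call:
step_arm --increments '[0.5, 0, 0, 0, 1, 0.8, 0, 0, 0, 1, 0.95, 0, 0, 0, 1, 1.05, 0, 0, 0, 1, 1.11, 0, 0, 0, 1]'

```text
t: 3.95
tcp_pos: [0.5117, -0.3949, 0.1169]
tool_rot: [-0.065, 0.704, 0.066, 0.704]
force: [-2.2, 2.9, 7.9]
finger_gap: 0.001
```

Call:
step_arm --increments '[0.02, 0, 0, 0, 1, 0.03, 0, 0, 0, 1, 0.05, 0, 0, 0, 1, 0.05, 0, 0, 0, 1, 0.05, 0, 0, 0, 1]'

```text
t: 4.58
tcp_pos: [0.5118, -0.3948, 0.1161]
tool_rot: [-0.066, 0.704, 0.066, 0.704]
force: [-2.9, 2.9, 8.4]
finger_gap: 0.003
```

Call:
step_arm --increments '[0.05, 0, 0, 0, 1, 0.1, 0, 0, 0, 1, 0.12, 0, 0, 0, 1, 0.15, 0, 0, 0, 1, 0.15, 0, 0, 0, 1]'

```text
t: 5.2
tcp_pos: [0.512, -0.3951, 0.1143]
tool_rot: [-0.067, 0.703, 0.065, 0.705]
force: [-8.3, 7.6, 30.7]
finger_gap: -0.003
```

Call:
step_arm --increments '[-1, 0, 0, 0, 1, -2, 0, 0, 0, 1, -2.8, 0.6, 0.1, 0, 1, -3, 1.5, 0.2, 0, 0.5, -3, 2.5, 0.4, 0, 0]'

```text
t: 5.82
tcp_pos: [0.5082, -0.243, 0.2968]
tool_rot: [-0.068, 0.702, 0.063, 0.707]
force: [1.0, 0.2, -0.1]
finger_gap: 0.42
```

```bash
python3 -c "
from h import *
print(sense()['tcp_pos'],togo([.5094,-.0813,.30]))"
```

```text
[ 0.50818623 -0.2429537   0.29678786] [-0.06981015  2.64400169  0.51625887]
```

Call:
step_arm --increments '[0, 0.9, 0.1, 0, 0, 0, 1.8, 0.3, 0, 0, 0, 2.65, 0.5, 0, 0, 0, 2.65, 0.5, 0, 0, 0, 2.65, 0.5, 0, 0]'

```text
t: 6.45
tcp_pos: [0.509, -0.0817, 0.2965]
tool_rot: [-0.069, 0.701, 0.063, 0.707]
force: [-0.2, -1.4, -0.6]
finger_gap: 0.996
```

```bash
python3 -c "
from h import *
s=sense();print(s['tcp_pos'],togo([.5094,-.0813,.163]),Ro.from_quat(s['tool_rot']).as_matrix())"
```

```text
[ 0.5089553 -0.0816784  0.296492 ] [ 2.22472538  0.02528974 -0.00913692] [[ 0.00946745 -0.18471937  0.98274571]
 [-0.00757775  0.98274828  0.18479286]
 [-0.99992647 -0.00919652  0.00790436]]
```

Call:
step_arm --increments '[0.7, 0, 0, 0, 0, 1.4, 0, 0, 0, 0, 1.9, 0, 0, 0, 0, 2.2, 0, 0, 0, 0, 2.22, 0, 0, 0, 0]' --grip_force 25

```text
t: 7.08
tcp_pos: [0.5097, -0.0842, 0.162]
tool_rot: [-0.067, 0.702, 0.062, 0.706]
force: [0.6, 0.3, -0.3]
finger_gap: 1.002
```

Call:
step_arm --increments '[0, 0, 0, 0, 0.3, 0, 0, 0, 0, 0.45, 0, 0, 0, 0, 0.55, 0, 0, 0, 0, 0.65, 0, 0, 0, 0, 0.65]'

```text
t: 7.7
tcp_pos: [0.5095, -0.0822, 0.1639]
tool_rot: [-0.065, 0.702, 0.063, 0.707]
force: [-2.0, 4.4, 7.8]
finger_gap: 0.353
```

Call:
step_arm --increments '[0, 0, 0, 0, 0.75, 0, 0, 0, 0, 0.75, 0, 0, 0, 0, 0.75, 0, 0, 0, 0, 0.75, 0, 0, 0, 0, 0.75]'

```text
t: 8.32
tcp_pos: [0.5096, -0.0821, 0.1639]
tool_rot: [-0.065, 0.702, 0.063, 0.707]
force: [1.5, 0.4, -1.3]
finger_gap: 0.355
```

Call:
step_arm --increments '[0, 0, 0, 0, 0.3, 0, 0, 0, 0, 0, 0, 0, 0, 0, 0, -0.5, 0, 0, 0, 0, -1.2, 0, 0, 0, 0]'

```text
t: 8.95
tcp_pos: [0.5082, -0.0819, 0.2357]
tool_rot: [-0.065, 0.703, 0.063, 0.706]
force: [0.0, 0.1, 0.3]
finger_gap: 1.0
```

```bash
python3 -c "
from h import *
s=sense();cv2.imwrite('pics/w3.png',snapshot('wrist'));print(s['tcp_pos'],s['finger_gap'],togo([.6135,-.0616,.25]))"
```

```text
[ 0.50820816 -0.08185604  0.23573085] 1.000422979936544 [-0.11047634  0.04359624  1.73275504]
```

View pics/w3.png

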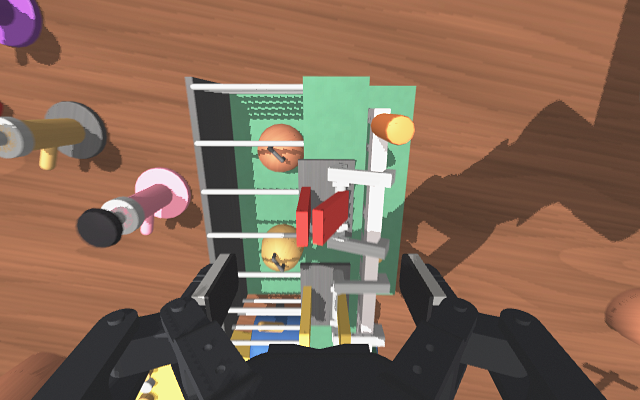

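The red rocking tab at (330,216) is now tilted in towards the fixed tab, so the red catch is released. Yellow comes next.

Call:
step_arm --increments '[-0.2, 0, 0.7, 0, 0, -0.2, 0, 1.4, 0, 0, -0.2, 0, 1.73, 0, 0, -0.2, 0, 1.73, 0, 0, -0.2, 0, 1.73, 0, 0]'

```text
t: 9.62
tcp_pos: [0.6125, -0.0642, 0.2549]
tool_rot: [-0.067, 0.699, 0.061, 0.709]
force: [-0.3, 0.7, -0.1]
finger_gap: 1.001
```

```bash
python3 -c "
from h import *
s=sense();print(s['tcp_pos'],togo([.6135,-.0616,.163]))"
```

```text
[ 0.61251252 -0.06417444  0.2549133 ] [1.53165169 0.0531016  0.00412105]
```

Call:
step_arm --increments '[0.5, 0.05, 0, 0, 0, 1, 0.05, 0, 0, 0, 1.4, 0.05, 0, 0, 0, 1.53, 0.05, 0, 0, 0, 1.53, 0.05, 0, 0, 0]'

```text
t: 10.25
tcp_pos: [0.6127, -0.062, 0.1631]
tool_rot: [-0.067, 0.7, 0.061, 0.709]
force: [0.8, -0.4, 0.5]
finger_gap: 1.003
```

Call:
step_arm --increments '[0, 0, 0, 0, 0.3, 0, 0, 0, 0, 0.45, 0, 0, 0, 0, 0.55, 0, 0, 0, 0, 0.65, 0, 0, 0, 0, 0.75]'

```text
t: 10.88
tcp_pos: [0.6135, -0.0636, 0.1653]
tool_rot: [-0.068, 0.699, 0.06, 0.71]
force: [-2.5, -4.8, 7.0]
finger_gap: 0.355
```

Call:
step_arm --increments '[0, 0, 0, 0, 0.75, 0, 0, 0, 0, 0.75, 0, 0, 0, 0, 0.75, 0, 0, 0, 0, 0.75, 0, 0, 0, 0, 0.75]'

```text
t: 11.5
tcp_pos: [0.6135, -0.0637, 0.1653]
tool_rot: [-0.068, 0.699, 0.06, 0.709]
force: [-0.0, -3.4, 1.2]
finger_gap: 0.353
```

Call:
step_arm --increments '[0, 0, 0, 0, 0.3, 0, 0, 0, 0, 0, 0, 0, 0, 0, 0, -0.5, 0, 0, 0, 0, -1.4, 0, 0, 0, 0]'

```text
t: 12.12
tcp_pos: [0.6106, -0.0624, 0.2478]
tool_rot: [-0.067, 0.701, 0.061, 0.708]
force: [2.0, -0.6, -0.0]
finger_gap: 0.999
```

```bash
python3 -c "
from h import *
s=sense();print(s['tcp_pos'],s['finger_gap'],togo([.4346,-.0458,.27]),Ro.from_quat(s['tool_rot']).as_matrix())"
```

```text
[ 0.61057574 -0.06243961  0.24780678] 0.9988177834264494 [-0.40160635  0.7977992  -2.8316122 ] [[ 0.01010507 -0.18018423  0.98358097]
 [-0.00761399  0.98358882  0.18026389]
 [-0.99991995 -0.00931055  0.00856731]]
```

Call:
step_arm --increments '[-0.2, 0.2, -0.9, 0, 0.3, -0.3, 0.4, -1.8, 0, 0.3, -0.3, 0.8, -2.83, 0, 0.3, -0.3, 0.8, -2.83, 0, 0.3, -0.3, 0.8, -2.83, 0, 0.3]'

```text
t: 12.75
tcp_pos: [0.4355, -0.046, 0.2646]
tool_rot: [-0.067, 0.7, 0.061, 0.708]
force: [-0.6, -0.1, 0.1]
finger_gap: 0.697
```

```bash
python3 -c "
from h import *
s=sense();m=camera_model('wrist');a=snapshot('wrist');cv2.imwrite('pics/w4.png',a);np.savez('w4.npz',**{k:np.array(v) for k,v in m.items()})
print(s['tcp_pos'],s['finger_gap'],togo([.4346,-.0458,.163]))
"
```

```text
[ 0.43547015 -0.04597132  0.26459952] 0.6972266048315915 [ 1.69392708  0.03321988 -0.04960242]
```

View pics/w4.png

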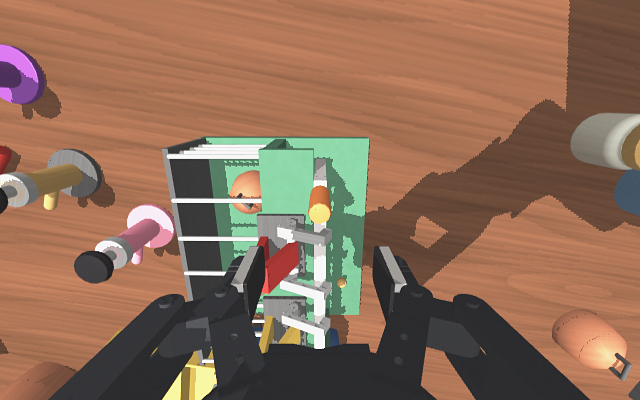

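Both catches are rocked, and the knob top at (320,212) is centred between the jaws. I'll descend and grip.

Call:
step_arm --increments '[0.5, 0.03, -0.05, 0, 0.3, 1, 0.03, -0.05, 0, 0.3, 1.5, 0.03, -0.05, 0, 0.3, 1.68, 0.03, -0.05, 0, 0.3, 1.68, 0.03, -0.05, 0, 0.4]' --grip_force 30

```text
t: 13.42
tcp_pos: [0.4356, -0.0463, 0.1634]
tool_rot: [-0.068, 0.7, 0.061, 0.708]
force: [-0.5, 0.3, 0.5]
finger_gap: 0.6
```

Call:
step_arm --increments '[0, 0, 0, 0, 0.6, 0, 0, 0, 0, 0.8, 0, 0, 0, 0, 0.9, 0, 0, 0, 0, 0.9, 0, 0, 0, 0, 0.9]'

```text
t: 14.05
tcp_pos: [0.4365, -0.0462, 0.1643]
tool_rot: [-0.067, 0.699, 0.06, 0.709]
force: [1.4, 1.5, 6.7]
finger_gap: 0.2
```

```bash
cat > arc.py <<'E'
from h import *
import sys
# knob centre K(th)=H+.238*(-cos ex + sin ey); rows of increments from gate angle now to list
np.set_printoptions(precision=2,suppress=True)
y=np.radians(10.2);ex=np.array([np.cos(y),np.sin(y),0]);ey=np.array([-np.sin(y),np.cos(y),0])
H=np.array([.4346,-.0458,0])+.238*ex
K=lambda t:H+.238*(-np.cos(t)*ex+np.sin(t)*ey)
s=sense();p=s["tcp_pos"]-H;t0=np.arctan2(p@ey,-p@ex);print("gate",t0,"r",np.hypot(p@ex,p@ey),s["tcp_pos"],s["force"],s["finger_gap"])
R=Ro.from_quat(s["tool_rot"]);jy=R.as_matrix()[:,1];print("jaw lag deg",np.degrees(np.arctan2(-jy[0],jy[1])-y+t0))
for d in map(float,sys.argv[1:]):
    q=K(d);q[2]=.163; print(d,R.inv().apply(q-s["tcp_pos"])/.06,np.degrees(d-t0)/5,q)
E
python3 arc.py .1 .2 .3 .4 .5
```

```text
gate -0.0029520532131878125 r 0.236205168572884 [ 0.44 -0.05  0.16] [1.42 1.5  6.68] 0.19952646321099038
jaw lag deg -0.0331800064661973
0.1 [ 0.02  0.41 -0.01] 1.1797436282643854 [ 0.43 -0.02  0.16]
0.2 [0.01 0.8  0.05] 2.325659218526032 [0.43 0.   0.16]
0.3 [0.01 1.18 0.15] 3.471574808787678 [0.43 0.03 0.16]
0.4 [0.01 1.56 0.29] 4.617490399049325 [0.44 0.05 0.16]
0.5 [0.01 1.91 0.46] 5.7634059893109715 [0.44 0.07 0.16]
```

Call:
step_arm --increments '[0.02, 0.4, 0, 1.1, 0.9, 0.01, 0.8, 0.05, 2.3, 0.9, 0.01, 1.2, 0.16, 3.5, 0.9, 0.01, 1.55, 0.29, 4.6, 0.9, 0.01, 1.91, 0.46, 5.8, 0.9]'

```text
t: 14.68
tcp_pos: [0.4446, 0.0694, 0.1644]
tool_rot: [0.11, 0.69, -0.118, 0.705]
force: [1.5, -3.2, 8.1]
finger_gap: 0.203
```

```bash
python3 arc.py .6 .7 .8 .9 .95
```

```text
gate 0.4928753319552909 r 0.23584204407961096 [0.44 0.07 0.16] [ 1.48 -3.24  8.1 ] 0.2025429428320145
jaw lag deg -0.5705813079165631
0.6 [ 0.02  0.42 -0.02] 1.2275582721403577 [0.45 0.09 0.16]
0.7 [0.02 0.82 0.04] 2.3734738624020038 [0.46 0.12 0.16]
0.8 [0.02 1.2  0.14] 3.5193894526636513 [0.48 0.14 0.16]
0.9 [0.02 1.57 0.27] 4.665305042925298 [0.49 0.15 0.16]
0.95 [0.02 1.75 0.35] 5.23826283805612 [0.5  0.16 0.16]
```

Call:
step_arm --increments '[0.02, 0.42, 0, 1.2, 0.9, 0.02, 0.82, 0.05, 2.4, 0.9, 0.02, 1.2, 0.15, 3.5, 0.9, 0.02, 1.57, 0.28, 4.7, 0.9, 0.02, 1.75, 0.36, 5.2, 0.9]'

```text
t: 15.3
tcp_pos: [0.501, 0.1614, 0.1643]
tool_rot: [0.266, 0.644, -0.271, 0.664]
force: [1.3, -5.5, 7.3]
finger_gap: 0.199
```

```bash
python3 arc.py 1.0 1.1 1.2 1.28
```

```text
gate 0.9552643545126914 r 0.23539182087255975 [0.5  0.16 0.16] [ 1.3  -5.54  7.32] 0.19860120088073555
jaw lag deg -0.0516268650712005
1.0 [ 0.02  0.18 -0.04] 0.5126327360432497 [0.51 0.17 0.16]
1.1 [ 0.02  0.57 -0.  ] 1.658548326304897 [0.53 0.19 0.16]
1.2 [0.03 0.96 0.07] 2.804463916566542 [0.54 0.2  0.16]
1.28 [0.03 1.27 0.16] 3.72119638877586 [0.56 0.21 0.16]
```

Call:
step_arm --increments '[0.02, 0.2, 0, 0.6, 0.9, 0.02, 0.57, 0.02, 1.7, 0.9, 0.02, 0.96, 0.08, 2.8, 0.9, 0.02, 1.27, 0.17, 3.7, 0.9, 0.02, 1.34, 0.2, 3.9, 0.9]'

```text
t: 15.92
tcp_pos: [0.5667, 0.2079, 0.1644]
tool_rot: [0.373, 0.588, -0.378, 0.61]
force: [-0.7, -6.8, 5.9]
finger_gap: 0.201
```

Call:
step_arm --increments '[0, 0, 0, 0, 0.9, 0, 0, 0, 0, 0.9, 0, 0, 0, 0, 0.9, 0, 0, 0, 0, 0.9, 0, 0, 0, 0, 0.9]'

```text
t: 16.55
tcp_pos: [0.5664, 0.2077, 0.1644]
tool_rot: [0.372, 0.588, -0.378, 0.61]
force: [-2.4, -3.2, 5.2]
finger_gap: 0.198
```

```bash
python3 arc.py; python3 - <<'E'
from h import *
print(sense()["qd"].round(4))
a=snapshot("wrist");b=snapshot("scene")
cv2.imwrite("pics/e.png",np.vstack([a[:,:],b])[:, :][::1]) if 0 else cv2.imwrite("pics/e.png",np.hstack([cv2.resize(a,(400,250)),cv2.resize(b[130:330,120:440],(400,250))]))
E
```

```text
gate 1.2976123724175654 r 0.23489510704118172 [0.57 0.21 0.16] [-2.39 -3.18  5.16] 0.19816024226272866
jaw lag deg 0.0437905096512389
[ 0.001   0.0009 -0.0006  0.0016 -0.0032 -0.0006]
```

View pics/e.png

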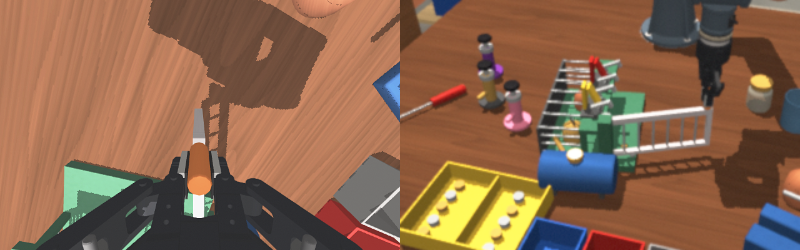

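The wrist half shows the knob at (200,175) gripped between the pads. The scene half shows the gate wide open and both catches still rocked in. The arm is at rest, so I'm handing in.

```bash
python3 -c "
from station import *
print(sign_off())"
```

```text
the job is handed in; nothing more can be done
None
```

I completed all four steps in order and handed the job in at about 16.7 s, with the gripper still holding the gate open. `sign_off` gives no verdict, so these are my own checks.

- **Vent:** I pressed the head on the brass pedestal until the force rose to about 31 N with the tip at 114 mm, which puts it at the stop. The stop force is listed as 9 N.
- **Catches:** I squeezed red, then yellow, to about 30 mm over the tabs. The pictures show red tilted before I touched yellow, and both still tilted at the end. I have no direct reading of the catch angles.
- **Gate:** I gripped the orange knob and swung the gate through the detent. From the gripper position it stands at about 1.30 rad (74 degrees). It is at rest, with 30 N set as the grip and about 4 N sideways on the tool, roughly what the spring should give.
- **Bystanders:** I saw no contact with the bells or anything else on the bench, but I didn't measure their positions at the end.

No check failed. The only disagreement was in the vent head's height, where two views gave 122 mm against the stated 130 mm. I used 130 mm, and the press fitted it.

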